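Load the finished valves onto their leak-test carriers

ROBOT

A 7-joint arm with a two-finger parallel gripper is mounted at the origin on the work surface. World frame = base frame: x ahead of the robot, y to its left, z up, the work surface at z = 0. Lengths are in m, angles in degrees, forces in N, time in s.
With the tool pointing down it reaches from about 0.4 to 0.75 m from the base axis. Payload 19.5 kg.
Tool frame: the origin (TCP) lies between the finger pads; the fingertips stand 8 mm ahead of it and the grasp point (between the pads) lies 11 mm behind it; z points along the fingers, y is the line along which they close (so a half turn about z gives the same grasp; the last joint's range is limited). The gripper opens to 85 mm and grips with 20 to 120 N. Pads are 22 mm wide; open, the fingers measure 114 mm over their backs; the gripper's body (76 mm by 85 mm) begins 54 mm behind the grasp point. The pads swing forward as they close: fully open they stand 13 mm farther back than shut.
Start: joints at [63.043, 40.479, -1.581, 85.061, 1.261, 54.483, -4.326], TCP at [0.239, -0.523, 0.239] pointing down, gripper open.
Joint ranges: [-155.06, 155.06], [-18.47, 123.98], [-90, 86.84], [0, 140.48], [-83.41, 263.41], [0, 116], [-161.91, 161.91]. Speed limits (degrees/s): [108.29, 108.29, 147.25, 147.25, 172.46, 172.46, 172.46].

INTERFACE

Orientations are given as a 3x3 rotation matrix whose columns are the frame's x, y, z axes.
In Python, from workcell import manip, hand, planner, state, viewer, job gives the robot as it stands. Calls block until the motion is done:
- manip.movep(position, orientation): joint-space move of the TCP to a pose.
- manip.line_to(position, rate=0.15, attitude=None, force_limit=None): straight line of the TCP; attitude=None keeps the orientation; rate is the mean speed in m/s. With force_limit (N) it stops when the force on the tool has changed by that much, and returns True; else False.
- manip.goto_joints(angles): joint-space move.
- hand.open_jaws() and hand.gripper_close(f_grip=None): open the fingers fully, or close them until they stop; f_grip is the grip in N (None keeps the last).
- manip.hold(seconds).
- planner.ik(position, orientation): joint angles nearest the present ones, or None.
- state(): the state.
- viewer.camera(name): name is "scene" or "top"; returns a dict with "img" (420x560x3 uint8, red, green, blue), "fovy" (degrees; the focal length in pixels is half the picture's height over the tangent of half this angle, whatever the lens; pixels are square), "cx", "cy" (the principal point, pixels), "k1" (the pictures are not rectified: a ray, as slopes to the right and down, at radius r is drawn at 1 + k1 r^2 times it, then the intrinsics apply), "pose" (4x4, takes a point from camera to world coordinates). Camera axes: x right, y down, z forward; pixel columns grow to the right and rows downward; lengths in m; the calibration is good to about 2 mm. A picture is of the moment at which its call begins. There is no depth.
A pose or a line that the arm cannot do raises manip.IKError and nothing moves.
- job.job_done(): hands the job in; it is judged then, once.
The state is a dict: "time_s": time; "joints": joint angles; "joint_vel": joint speeds; "joint_torque": joint torques, N m; "position": TCP position; "ee_rot": TCP orientation; "contact_force": force on the tool from outside, world axes, zero at the start; "moment": the same for the moment, N m; "finger_gap": opening from 0.0 (shut) to 1.0 (fully open); "finger_force": force on a finger pad.
Only numpy, scipy, OpenCV 4.12 (cv2) and the standard library are available. Lean on these libraries where they do the work, as an engineer would, in place of code of your own. Each camera call takes 0.05 s, during which the arm holds its last target. There are 200 camera calls.

TASK

The four valves that have their brass fitting pressed in are ready for the leak test: set each one on the carrier of the same colour as its cap, lying flat on the coloured nest between the four pins, with the fitting pointing out of the open end, away from the end stop. Set them down, do not drop them, and leave the two valves that have no fitting where they lie.

Things in the scene. Friction and masses are not known exactly. Their poses are not given: they have to be found in the camera images.
- valve_red_mid (a point): finished valve, loose, 190 to 300 g: black block 62 x 38 x 32 mm lying flat, red cap 42 x 30 x 6 mm on top (38 mm high in all), brass fitting 28 mm across, 28 mm long, in one end. Point: on the block's vertical centre line, 19 mm above its underside. x along the 62 mm length, the fitting sticks out at the -x end (31 to 59 mm from the point); y across the 38 mm width (grip here); z up.
- valve_yellow_mid (a point): finished valve, loose, 190 to 300 g: black block 62 x 38 x 32 mm lying flat, yellow cap 42 x 30 x 6 mm on top (38 mm high in all), brass fitting 28 mm across, 28 mm long, in one end. Point: on the block's vertical centre line, 19 mm above its underside. x along the 62 mm length, the fitting sticks out at the -x end (31 to 59 mm from the point); y across the 38 mm width (grip here); z up.
- valve_green_mid (a point): finished valve, loose, 190 to 300 g: black block 62 x 38 x 32 mm lying flat, green cap 42 x 30 x 6 mm on top (38 mm high in all), brass fitting 28 mm across, 28 mm long, in one end. Point: on the block's vertical centre line, 19 mm above its underside. x along the 62 mm length, the fitting sticks out at the -x end (31 to 59 mm from the point); y across the 38 mm width (grip here); z up.
- valve_blue_mid (a point): finished valve, loose, 190 to 300 g: black block 62 x 38 x 32 mm lying flat, blue cap 42 x 30 x 6 mm on top (38 mm high in all), brass fitting 28 mm across, 28 mm long, in one end. Point: on the block's vertical centre line, 19 mm above its underside. x along the 62 mm length, the fitting sticks out at the -x end (31 to 59 mm from the point); y across the 38 mm width (grip here); z up.
- carrier_red: red carrier (nest, stop red), fixed: plate 118 x 80 x 10 mm; nest pad 64 x 34 mm, top at 22 mm; end stop at +x, face 41 mm from origin, top at 44 mm; pins of 6 mm at x +-24, y +-30 mm, tops at 30 mm; -x end open. Origin on bench under pad centre, x to the end stop, z up. Valve home: its point above the origin, 41 mm over the bench, its x along this x; play 8 mm to pins, 10 mm to stop.
- carrier_yellow: yellow carrier (nest, stop yellow), fixed: plate 118 x 80 x 10 mm; nest pad 64 x 34 mm, top at 22 mm; end stop at +x, face 41 mm from origin, top at 44 mm; pins of 6 mm at x +-24, y +-30 mm, tops at 30 mm; -x end open. Origin on bench under pad centre, x to the end stop, z up. Valve home: its point above the origin, 41 mm over the bench, its x along this x; play 8 mm to pins, 10 mm to stop.
- carrier_green: green carrier (nest, stop green), fixed: plate 118 x 80 x 10 mm; nest pad 64 x 34 mm, top at 22 mm; end stop at +x, face 41 mm from origin, top at 44 mm; pins of 6 mm at x +-24, y +-30 mm, tops at 30 mm; -x end open. Origin on bench under pad centre, x to the end stop, z up. Valve home: its point above the origin, 41 mm over the bench, its x along this x; play 8 mm to pins, 10 mm to stop.
- carrier_blue: blue carrier (nest, stop blue), fixed: plate 118 x 80 x 10 mm; nest pad 64 x 34 mm, top at 22 mm; end stop at +x, face 41 mm from origin, top at 44 mm; pins of 6 mm at x +-24, y +-30 mm, tops at 30 mm; -x end open. Origin on bench under pad centre, x to the end stop, z up. Valve home: its point above the origin, 41 mm over the bench, its x along this x; play 8 mm to pins, 10 mm to stop.
- bare_red_mid (a point): unfinished valve with a red cap: the same black block and cap, but with an open port (dark threaded hole) and no brass fitting. Loose, 190 g. Not to be moved. The point is on its vertical centre line, 19 mm above the underside; x along its 62 mm length (port at -x), y across its 38 mm width.
- bare_blue_mid (a point): unfinished valve with a blue cap: the same black block and cap, but with an open port (dark threaded hole) and no brass fitting. Loose, 190 g. Not to be moved. The point is on its vertical centre line, 19 mm above the underside; x along its 62 mm length (port at -x), y across its 38 mm width.

How it is judged:
By the outcome, as a careful person would: the job done as asked, in the order asked, and still so for the second after the job is handed in, with the robot touching nothing.
It also fails if it takes over 102 s, if anything falls off the work surface, if the arm or the gripper's body presses on something with over 40 N, if the wrist force passes 120 N, or if a joint passes its speed limit or range.

## Working session

There is one attempt and no reset: what is moved stays moved. The work goes in short steps, each a Python script; the robot and the scene stay as the last script left them, time stands still between calls to the robot, and variables do not carry over. Pictures are saved under pics/ and viewed, at most 14 in all, crops included, and the job is handed in when it is done.

```bash
ls; mkdir -p pics
python3 - <<'E'
from workcell import viewer,state
import cv2,numpy as np
for n in("top","scene"):
    c=viewer.camera(n);cv2.imwrite(f"pics/{n}0.png",c["img"][:,:,::-1]);np.savez(f"{n}0.npz",**c)
    print(n,c["fovy"],c["cx"],c["cy"],c["k1"]);print(np.round(c["pose"],4))
print(state())
E
```

```text
pics
top 44.154291184823585 276.3542632888102 204.94771463139574 -0.16011966905101901
[[ 0.0039 -0.9944  0.1056  0.4186]
 [-1.     -0.0048 -0.0081 -0.013 ]
 [ 0.0086 -0.1056 -0.9944  1.1396]
 [ 0.      0.      0.      1.    ]]
scene 42.16956578499428 282.10139010542775 203.90699904202603 -0.17644786412000898
[[ 0.8288  0.4399 -0.3457  0.9116]
 [ 0.5595 -0.648   0.5169 -0.5729]
 [ 0.0033 -0.6218 -0.7831  0.8615]
 [ 0.      0.      0.      1.    ]]
{'time_s': 0.1, 'joints': array([63.04227774, 40.51142619, -1.58139823, 85.07917549,  1.25965186,
       54.48243628, -4.32619957]), 'joint_vel': array([-0.04973949, -0.12643545,  0.06051346, -0.07799998,  0.0963661 ,
        0.05588764,  0.00983448]), 'joint_torque': array([ 4.46114878e-03, -8.84290481e+01,  1.23764355e+00, -2.36446810e+01,
        1.70940795e-02,  5.11405146e-03, -2.37597760e-04]), 'position': array([ 0.23898302, -0.52275036,  0.23887412]), 'ee_rot': array([[ 9.09476982e-01,  4.15754056e-01, -4.28800682e-04],
       [ 4.15754277e-01, -9.09476563e-01,  8.73159934e-04],
       [-2.69643859e-05, -9.72394579e-04, -9.99999527e-01]]), 'contact_force': array([-0.31424856,  0.57014891,  0.04982818]), 'moment': array([-0.01990751, -0.03239062, -0.00630481]), 'finger_force': 0.0, 'finger_gap': 1.0035156760269333}
```

View pics/top0.png

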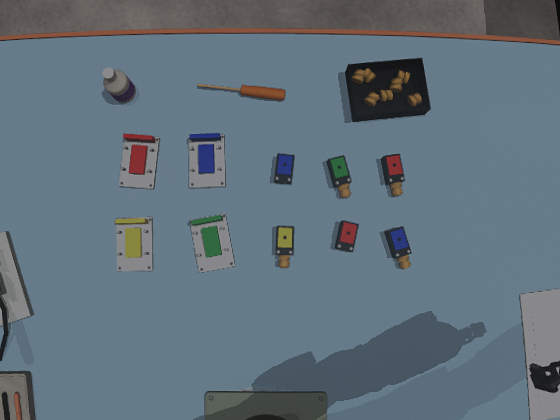

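View pics/scene0.png

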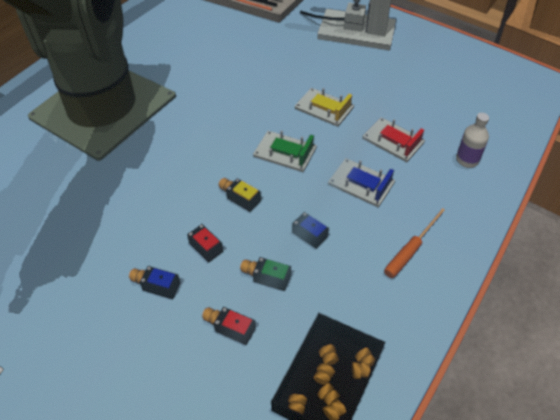

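The top view shows all parts. Finished valves are yellow (285,238), green (339,170), red (393,168) and blue (398,242). The bare ones are blue (285,168) and red (347,236). The carriers are red (138,160), blue (206,160), yellow (133,243) and green (211,242), with every stop toward +x.

```bash
cat > h.py <<'E'
import cv2,numpy as np
from workcell import viewer
def ray(c,uv,z):
    f=210/np.tan(np.radians(float(c["fovy"]))/2)
    K=np.array([[f,0,float(c["cx"])],[0,f,float(c["cy"])],[0,0,1]])
    n=cv2.undistortPoints(np.float64(uv).reshape(-1,1,2),K,np.array([float(c["k1"]),0,0,0])).reshape(-1,2)
    P=np.asarray(c["pose"]);d=np.c_[n,np.ones(len(n))]@P[:3,:3].T;o=P[:3,3]
    return (o+d*((z-o[2])/d[:,2])[:,None])[:,:2]
HUE={"red":(174,5),"yellow":(25,34),"green":(45,80),"blue":(112,128),"brass":(8,22)}
def blobs(c,col,amin=25):
    hsv=cv2.cvtColor(np.asarray(c["img"]),cv2.COLOR_RGB2HSV);h,s,v=cv2.split(hsv);a,b=HUE[col]
    m=((h>=a)&(h<=b) if a<b else (h>=a)|(h<=b))&(s>(110 if col!="blue" else 140))&(v>60)
    m=cv2.morphologyEx(m.astype(np.uint8),cv2.MORPH_CLOSE,np.ones((3,3)))
    cs,_=cv2.findContours(m,cv2.RETR_EXTERNAL,cv2.CHAIN_APPROX_NONE)
    return [k for k in cs if cv2.contourArea(k)>amin]
def rect(c,k,z):
    """minAreaRect on plane z: centre, (long,short) mm, yaw of long axis in (-90,90]"""
    p=ray(c,k[:,0],z);(x,y),(w,h),a=cv2.minAreaRect((p*1000).astype(np.float32))
    if w<h:w,h,a=h,w,a+90
    return np.array([x,y])/1000,(w,h),(a+90)%180-90
E
cat > m.py <<'E'
import numpy as np,cv2
from h import *
c=dict(np.load("top0.npz"))
for col in HUE:
    for k in blobs(c,col):
        m=k[:,0].mean(0)
        if not(100<m[1]<300 and 90<m[0]<440):continue
        z=.016 if col=="brass" else .038 if m[0]>250 else .022
        r=rect(c,k,z);print(col,m.round(),cv2.contourArea(k),r[0].round(4),np.round(r[1]),round(r[2],1),"d",np.hypot(*r[0]).round(3))
i=cv2.imread("pics/top0.png");cv2.imwrite("pics/crop0.png",cv2.resize(i[140:275,270:420],None,fx=5,fy=4.4,interpolation=cv2.INTER_CUBIC)[:, :800])
E
python3 m.py
```

```text
red [348. 233.] 253.0 [ 0.4766 -0.1755] [43. 31.] -13.0 d 0.508
red [394. 165.] 227.0 [ 0.6249 -0.2783] [42. 30.] 9.8 d 0.684
red [138. 159.] 391.0 [0.6385 0.2859] [63. 35.] -4.3 d 0.7
red [138. 137.] 101.5 [0.689  0.2869] [69. 10.] 85.5 d 0.746
yellow [133. 242.] 403.5 [0.4547 0.291 ] [61. 34.] 1.5 d 0.54
yellow [285. 237.] 227.0 [ 0.4682 -0.0396] [40. 28.] 0.1 d 0.47
yellow [130. 221.] 92.0 [0.5005 0.2991] [65.  9.] -89.6 d 0.583
green [211. 241.] 392.5 [0.4578 0.1189] [61. 33.] 11.0 d 0.473
green [206. 220.] 93.0 [0.5039 0.1304] [66.  9.] -79.4 d 0.521
green [339. 167.] 234.5 [ 0.619  -0.1573] [43. 30.] 15.1 d 0.639
blue [399. 239.] 232.5 [ 0.4635 -0.2856] [41. 30.] 17.9 d 0.544
blue [284. 165.] 229.5 [ 0.6242 -0.0392] [42. 29.] -6.9 d 0.625
blue [206. 158.] 380.0 [0.6403 0.133 ] [63. 31.] 1.2 d 0.654
blue [204. 135.] 93.0 [0.6913 0.1376] [65.  9.] -87.8 d 0.705
brass [405. 261.] 66.5 [ 0.4147 -0.3026] [25. 20.] 17.7 d 0.513
brass [284. 261.] 67.0 [ 0.4156 -0.0396] [24. 20.] 8.3 d 0.417
brass [344. 190.] 72.0 [ 0.5709 -0.1706] [26. 20.] 13.4 d 0.596
brass [397. 188.] 70.0 [ 0.5764 -0.2867] [27. 22.] 5.0 d 0.644
```

View pics/crop0.png

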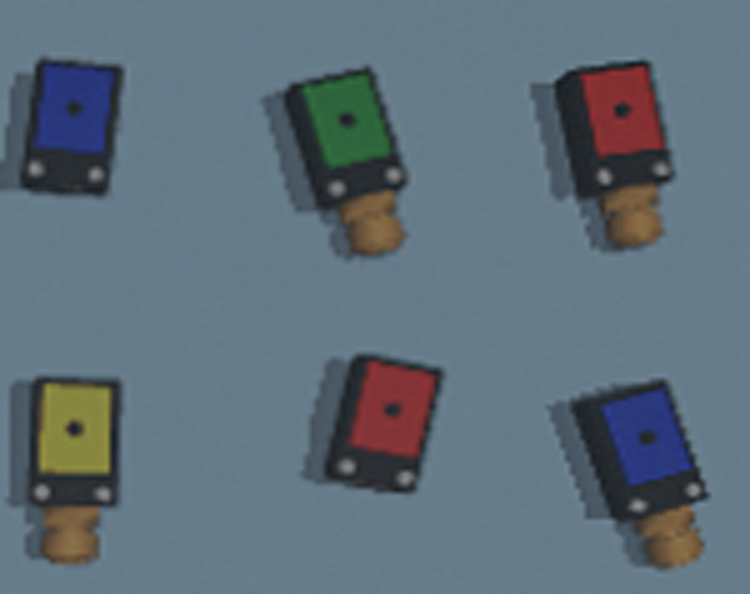

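The crop shows the caps sitting about 6 mm off-centre, away from the fitting, which matches the cap-to-fitting spacing of 51 mm against 45 mm. The sizes agree with the given ones, so I'm starting with yellow.

```bash
cat > pp.py <<'E'
import sys,numpy as np,cv2
from workcell import manip,hand,planner,state,viewer
# cap centre, yaw
V={"yellow":(.4682,-.0396,0),"green":(.619,-.1573,15.3),"red":(.6249,-.2783,9.8),"blue":(.4635,-.2856,18.5)}
C={"yellow":(.4547,.291,1.0),"green":(.4578,.1189,10.8),"red":(.6385,.2859,-4.4),"blue":(.6403,.133,1.7)}
OFF,ZG,ZH=.006,.012,.18
def R(a):
    c,s=np.cos(np.radians(a)),np.sin(np.radians(a));return np.array([[c,s,0],[s,-c,0],[0,0,-1.]])
def pick(col):
    x,y,a=V[col];p=np.array([x,y])-OFF*R(a)[:2,0]
    manip.movep([*p,.12],R(a));manip.line_to([*p,ZG],rate=.12)
    hand.gripper_close(f_grip=50);s=state()
    print(col,"gap",s["finger_gap"].round(3),"F",s["finger_force"].round(1))
    manip.line_to([*p,ZH],rate=.15)
def place(col):
    x,y,a=C[col]
    manip.movep([x,y,ZH],R(a));print("gap",state()["finger_gap"].round(3))
    manip.line_to([x,y,ZG+.022+.008],rate=.12)
    hit=manip.line_to([x,y,ZG+.022-.004],rate=.015,force_limit=5)
    s=state();print("hit",hit,"z",s["position"].round(4),s["contact_force"].round(1))
    hand.open_jaws();manip.line_to([x,y,ZH],rate=.15);print("t",state()["time_s"])
def snap(name):
    c=viewer.camera("top");np.savez(name+".npz",**c)
    cv2.imwrite(f"pics/{name}.png",c["img"][:,:,::-1]);return c
E
python3 - <<'E'
from pp import *
for n,D in(("V",V),("C",C)):
    for k,(x,y,a) in D.items():
        print(n,k,[None if q is None else np.round(q[[0,6]]) for q in [planner.ik([x,y,z],R(a)) for z in(.01,.18)]])
hand.open_jaws();pick("yellow")
s=state();print(s["time_s"],s["contact_force"].round(1))
c=viewer.camera("scene");cv2.imwrite("pics/s1.png",c["img"][:,:,::-1])
E
```

```text
V yellow [array([ -1., -67.]), array([ -5., -76.])]
V green [array([  9., -57.]), array([  9., -59.])]
V red [array([ 19., -54.]), array([ 19., -55.])]
V blue [array([ 28., -40.]), array([ 27., -41.])]
C yellow [array([-46., -82.]), array([ -49., -101.])]
C green [array([-20., -76.]), array([-26., -81.])]
C red [array([ -36., -100.]), array([ -34., -109.])]
C blue [array([-22., -83.]), array([-21., -92.])]Traceback (most recent call last):
  File "<stdin>", line 5, in <module>
  File "pp.py", line 13, in pick
    print(col,"gap",s["finger_gap"].round(3),"F",s["finger_force"].round(1))
                    ^^^^^^^^^^^^^^^^^^^^^
AttributeError: 'float' object has no attribute 'round'
```

The arm is gripping yellow, and only a print statement failed. I'll fix it and continue.

```bash
sed -i 's/s\["finger_gap"\].round(3),"F",s\["finger_force"\].round(1)/round(s["finger_gap"],3),"F",round(s["finger_force"],1)/; s/state()\["finger_gap"\].round(3)/round(state()["finger_gap"],3)/' pp.py
python3 - <<'E'
from pp import *
s=state();print(s["time_s"],s["finger_gap"],s["finger_force"],s["position"].round(4))
p=s["position"];manip.line_to([p[0],p[1],ZH],rate=.15)
s=state();print(s["time_s"],s["contact_force"].round(1),s["finger_gap"])
c=viewer.camera("scene");cv2.imwrite("pics/s1.png",c["img"][:,:,::-1])
E
```

```text
3.8583 0.43467124288285114 49.077202677726746 [ 0.4623 -0.0395  0.0125]
5.125 [-0.2 -0.7 -2.9] 0.437485414932884
```

View pics/s1.png

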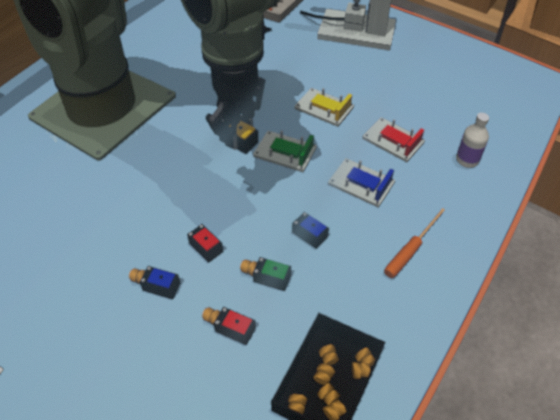

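The yellow valve hangs in the jaws at (246,135), and the gap of 37 mm matches its width. Next I place it.

Run:
```python
from pp import *
place("yellow")
x,y,a=V["green"];manip.movep([x,y,ZH],R(a))
c=snap("t1");cv2.imwrite("pics/t1c.png",cv2.resize(c["img"][115:285,90:260,::-1],None,fx=3.5,fy=3.5,interpolation=cv2.INTER_CUBIC))
```

```text
gap 0.436
hit True z [0.4547 0.291  0.0345] [-1.3 -0.3 10.5]
t 9.9333
```

View pics/t1c.png

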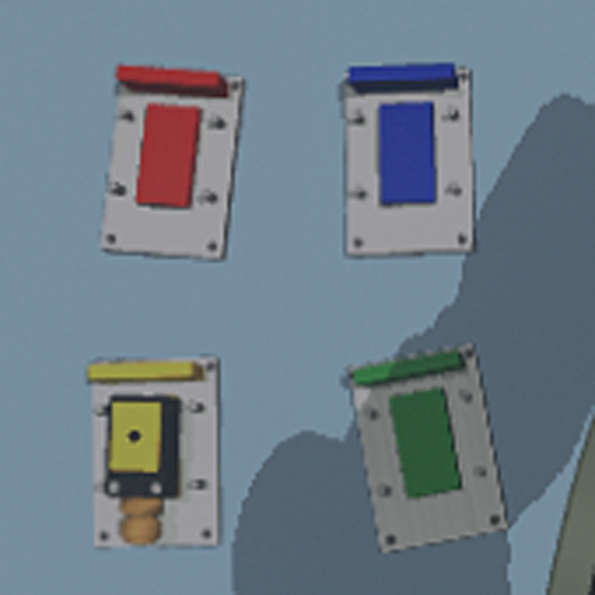

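Yellow lies on its nest at (135,445) in the crop, with the fitting toward the open end. I'll do the other three the same way and measure the results.

```bash
cat > chk.py <<'E'
from pp import *
from h import *
def check(c,col):
    x,y,a=C[col]
    for k in blobs(c,col):
        r=rect(c,k,.060);p=r[0]-OFF*R(a)[:2,0]
        if np.hypot(p[0]-x,p[1]-y)<.03 and 38<r[1][0]<48 : print("CHK",col,"err mm in carrier",((p-[x,y])@R(a)[:2,:2]*1000).round(1),"dyaw",round(r[2]-a,1),np.round(r[1]))
E
python3 - <<'E'
from chk import *
check(dict(np.load("t1.npz")),"yellow")
for col in("green","red","blue"):
    pick(col);place(col)
    x,y,a=V["red"];manip.movep([x,y,ZH],R(a))
    c=snap("t_"+col);check(c,col)
c=snap("end");[check(c,k) for k in C]
cv2.imwrite("pics/endc.png",cv2.resize(c["img"][115:285,90:430,::-1],None,fx=2.3,fy=2.3,interpolation=cv2.INTER_CUBIC))
s=viewer.camera("scene");cv2.imwrite("pics/ends.png",s["img"][:,:,::-1])
E
```

```text
CHK yellow err mm in carrier [-1.6  1. ] dyaw -3.0 [40. 29.]
green gap 0.429 F 51.4
gap 0.436
hit True z [0.4578 0.1189 0.0343] [-0.8 -0.1 13.8]
t 19.625
CHK green err mm in carrier [0.2 0.5] dyaw -0.5 [42. 29.]
red gap 0.435 F 51.1
gap 0.434
hit True z [0.6384 0.2859 0.0344] [-2.6 -0.2  8.9]
t 29.9833
CHK red err mm in carrier [0.5 1. ] dyaw -0.7 [42. 31.]
blue gap 0.433 F 50.5
gap 0.439
hit True z [0.6403 0.133  0.0345] [-2.4  0.8 10.5]
t 40.875
CHK blue err mm in carrier [-0.4  0.3] dyaw -1.6 [39. 30.]
CHK yellow err mm in carrier [-1.8  1. ] dyaw -3.0 [41. 29.]
CHK green err mm in carrier [0.7 0.4] dyaw -1.0 [41. 29.]
CHK red err mm in carrier [0.5 1. ] dyaw -0.7 [42. 31.]
CHK blue err mm in carrier [-0.4  0.4] dyaw -1.7 [39. 30.]
```

View pics/endc.png

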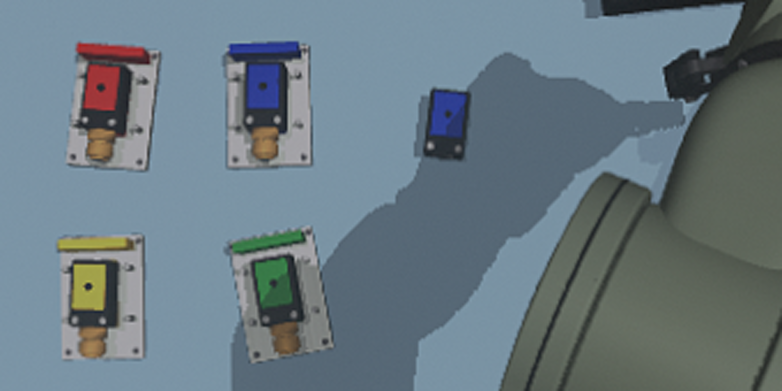

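View pics/ends.png

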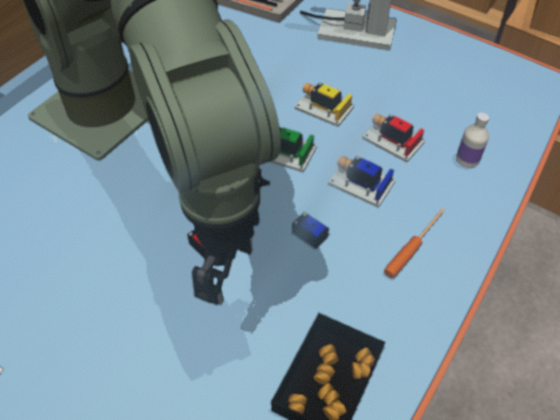

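Both views show all four valves flat on their matching nests, with fittings out of the open ends and errors of at most 2 mm and 3°. Bare blue (310,230 in the scene view) lies where it was. Bare red is mostly hidden behind the gripper, but the red showing at (196,240) is where it was. The arm is clear.

Run:
```python
from workcell import job,state
print(state()["time_s"],job.job_done())
```

```text
the job is handed in; nothing more can be done
42.55 None
```

All four finished valves were set flat on the carriers of their own colour, fittings out of the open ends (within about 2 mm and 3° in the images), the two bare valves were not picked up, and the job was handed in at 42.6 s.

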